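Turn the sharpening stone to its fine side and bed it in its holder

ROBOT

A 6-joint arm with a two-finger parallel gripper is mounted at the origin on a cart in front of the work surface, level with it; the furniture and walls round the work are solid. World frame = base frame: x ahead of the robot, y to its left, z up, the work surface at z = 0. Lengths are in m, angles in degrees, forces in N, time in s.
With the tool pointing down it reaches from about 0.375 to 0.9 m from the base axis. Payload 3.1 kg.
Tool frame: the origin (TCP) lies midway between the tips of the shut fingers; the grasp point (between the pads) lies 19 mm behind it; z points along the fingers, y is the line along which they close (so a half turn about z gives the same grasp; the last joint's range is limited). The gripper opens to 87 mm and grips with 3 to 60 N. Pads are 19 mm wide; open, the fingers measure 117 mm over their backs; the gripper's body (75 mm by 190 mm) begins 51 mm behind the grasp point.
Start: joints at [-87.233, 30.224, 82.088, -0, 67.689, -10.227], TCP at [0.141, -0.609, 0.223] pointing down, gripper open.
Joint ranges: [-176.69, 176.69], [-43.24, 126.21], [12.49, 139.97], [-82, 262], [0, 151.66], [-163.58, 163.58]. Speed limits (degrees/s): [159.86, 159.86, 180, 180, 180, 180].

INTERFACE

Orientations are given as a 3x3 rotation matrix whose columns are the frame's x, y, z axes.
In Python, from rig import bot, capture gives the robot as it stands.
- The arm moves only by the tool handwheel, called after "Call:" by a JSON object that holds its "method" and its "body", one argument or row to a line. Schema: {"type":"object","properties":{"rows":{"type":"array","items":{"type":"array","items":{"type":"number"},"minItems":7,"maxItems":7},"minItems":1,"maxItems":20},"only":{"type":"string"},"quiet":{"type":"boolean"},"lines":{"type":"string"}},"required":["rows"],"additionalProperties":false}. rows is a list of rows, 1 to 20 of them, each of 7 numbers: dx, dy, dz in mm, then a rotation vector rx, ry, rz in units of 5 degrees, then the opening from 0.0 (shut) to 1.0 (fully open); each row is the pose to reach, as a shift and turn from the pose commanded when the call began, along the tool's axes at that moment; what a row does not reach only later rows make up. A row lasts 1/10 s, in which the tool goes at most 0.05 m and 8.59 degrees, less where a joint would pass 70% of its speed; a pose out of reach is approached as far as the arm can. The fingers move at their own pace and stop on an object; the grip force is fixed at half the most. Time passes only in rows, so rows that do not move let the fingers close. The tool returns the time, the measured TCP pose, the force, the opening and the grip force at its end. only (a regular expression) keeps the lines of the reply that match it, lines (a string "A,B") keeps lines A to B, and quiet returns only ok. Input that does not fit is refused with a message, and nothing moves.
- bot.read_state(): the state, without advancing time (a new reading comes with each control period).
- capture(name): name is "side" or "top"; returns a dict with "color" (480x640x3 uint8, red, green, blue), "K" (3x3 intrinsics, pixels), "view" (4x4, takes a point from world to camera coordinates). Camera axes: x right, y up, looking along -z (the intrinsics and any distortion apply to the point x, -y, -z); pixel columns grow to the right and rows downward; lengths in m; the calibration is good to about 2 mm. A picture is of the moment at which its call begins. There is no depth.
- bot.hand_in(): hands the job in; it is judged then, once.
The state is a dict: "time_s": time; "joint_positions": joint angles; "qvel": joint speeds; "tau": joint torques, N m; "position": TCP position; "tcp_rot": TCP orientation; "force": force on the tool from outside, world axes, zero at the start; "moment": the same for the moment, N m; "opening": opening from 0.0 (shut) to 1.0 (fully open); "grasp_force": force on a finger pad.
Only numpy, scipy, OpenCV 4.12 (cv2) and the standard library are available. Lean on these libraries where they do the work, as an engineer would, in place of code of your own. Each camera call takes 0.05 s, during which the arm holds its last target. There are 200 camera calls.

TASK

The sharpening stone lies grey (coarse) side up on the bench hook, but the chisel wants the orange (fine) side. Push the stone against the fence of the bench hook and tip it up until it stands on its long edge against the fence; then pick it up and lay it orange side up in the foam pocket of the stone holder, letting it down gently rather than dropping it, and press it fully home. Leave the other tools where they are.

Things in the scene. Friction and masses are not known exactly. Their poses are not given: they have to be found in the camera images.
- stone: loose combination sharpening stone, 180 x 90 x 24 mm, 0.45 to 0.7 kg, edges only just eased, dry and grippy (friction about 0.6 on wood, more on the finger pads): one half of its thickness is grey (coarse), the other orange (fine). Origin: centre of the orange face. x along its 180 mm length, y along its 90 mm width, z from the orange face towards the grey face (up at the start)
- stone_mid (a point): the middle of the stone's body, 12 mm from either face
- bench_hook: fixed bench hook, hooked over the front edge of the worktop: plywood board 338 (x) x 200 (y) mm, its upper face 18 mm above the worktop; the stone starts on it, up to 45 mm short of the fence and a little askew. Origin: centre of the board's underside. x points away from the robot to the fence
- fence_foot (a point): middle of the foot of the fence's upright face (the face towards the robot, square to the bench hook's x), on the board's upper face. The fence is a fixed wooden bar along y, 200 mm long, 30 mm thick, its top 46 mm above the board
- stone_holder: fixed dark wooden tray with black foam liner, 236 (x) x 138 (y) x 22 mm. Pocket in its middle 184 (x) x 94 (y) mm, 12 mm deep, its mouth chamfered 4 mm wide and 6 mm deep. A notch 44 mm wide, as deep as the pocket and open to the outside, cuts the middle of each long side for a finger. Origin: centre of its underside; x along its length, z up
- pocket_floor (a point): centre of the pocket's floor, 10 mm above the worktop. At the middle of each short end a sprung rubber grip 32 mm wide reaches 1.5 mm into the stone's space; it gives way, but the stone may hang on both until pressed down past them (up to about 15 N)
- chisel: loose wood chisel, 236 mm, at the right edge of the worktop; leave it. Origin: centre of its underside
- tea_mug: loose mug, 91 mm high; leave it. Origin: centre of its underside
- thread_lock: loose small brown dropper bottle, 34 mm across, 102 mm high, behind the bench hook; leave it. Origin: centre of its underside
- screwdriver_red: loose red screwdriver, left of the vice; leave it. Origin: centre of its underside
- screwdriver_blue: loose blue screwdriver, left of the vice; leave it. Origin: centre of its underside
- pliers_red: loose red pliers, left of the vice; leave it. Origin: centre of its underside

How it is judged:
By the outcome, as a careful person would: the job done as asked, in the order asked, and still so for the second after the job is handed in, with the robot touching nothing.
It also fails if it takes over 72 s, if anything falls off the work surface, if the arm or the gripper's body presses on something with over 40 N, if the wrist force passes 120 N, or if a joint passes its speed limit or range.

## Working session

There is one attempt and no reset: what is moved stays moved. The work goes in short steps, Python scripts to look and compute and a tool call to move; the robot and the scene stay as the last step left them, time stands still between calls to the robot, and variables do not carry over. Pictures are saved under pics/ and viewed, at most 10 in all, crops included, and the job is handed in when it is done.

```bash
ls; mkdir -p pics; python3 - <<'E'
from rig import bot, capture
import cv2
s=bot.read_state(); print(s)
for n in ("side","top"):
    c=capture(n); cv2.imwrite(f"pics/{n}0.png",c["color"][:,:,::-1]); print(c["K"],c["view"],[k for k in c])
E
```

```text
pics
{'time_s': 0.0, 'joint_positions': array([-8.72331730e+01,  3.02792130e+01,  8.21545816e+01, -2.07315664e-03,
        6.76878515e+01, -1.02275868e+01]), 'qvel': array([ 0.01229   ,  0.0608713 , -0.00964618, -0.12613456, -0.07630617,
       -0.11153154]), 'tau': array([ 6.40521139e-04, -4.40037560e+01, -1.76592457e+01,  6.34595845e-02,
        5.83136827e-02, -1.55618491e-04]), 'position': array([ 0.14051567, -0.60826993,  0.22157899]), 'tcp_rot': array([[ 9.74388919e-01,  2.24869332e-01, -1.35921575e-04],
       [ 2.24869110e-01, -9.74386675e-01,  2.11903186e-03],
       [ 3.44065108e-04, -2.09532573e-03, -9.99997746e-01]]), 'force': array([ 0.75302718,  0.78062214, -0.20914283]), 'moment': array([ 0.00954371, -0.04125879, -0.03906538]), 'grasp_force': 0.0, 'opening': 0.9999169019337396}
[[508.48950338   0.         321.12452796]
 [  0.         508.48950338 240.11017273]
 [  0.           0.           1.        ]] [[ 0.76975966 -0.63796383  0.02173067 -0.47291949]
 [ 0.27702535  0.36453805  0.88902697 -0.18902575]
 [-0.57508871 -0.67831716  0.45733884 -1.07168262]
 [ 0.          0.          0.          1.        ]] ['color', 'K', 'view']
[[561.24977287   0.         317.09643422]
 [  0.         561.24977287 242.65729498]
 [  0.           0.           1.        ]] [[ 0.01287874 -0.99984486 -0.01201607 -0.05897473]
 [ 0.99064814  0.01112599  0.13598707 -0.56470889]
 [-0.13583229 -0.01365504  0.99063774 -1.42475024]
 [ 0.          0.          0.          1.        ]] ['color', 'K', 'view']
```

View pics/top0.png

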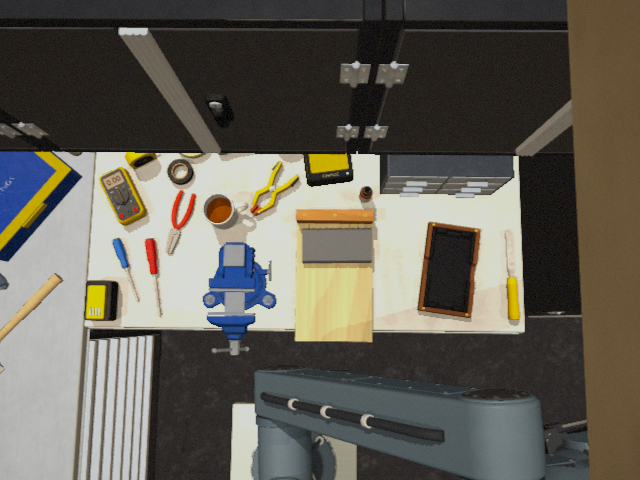

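View pics/side0.png

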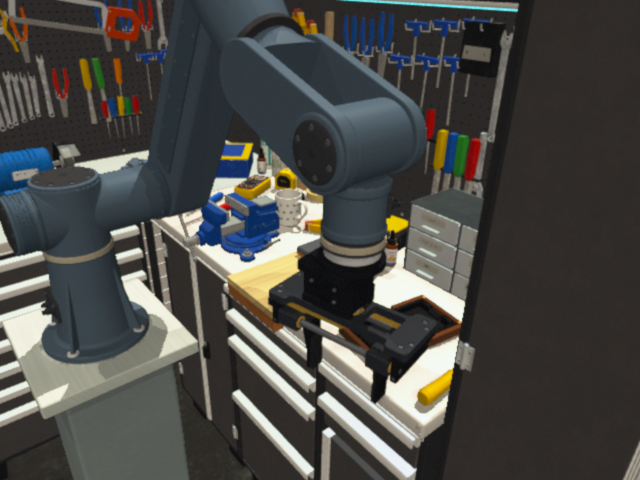

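The top view shows the stone at about (337,245), the fence at row ~215, and the holder at about (449,270). The chisel is at (512,275). I'll take an enlarged crop.

```bash
cat > h.py <<'E'
from rig import bot, capture
import numpy as np, cv2
def ray(c,u,v,z):
    K,V=c["K"],c["view"]; R,t=V[:3,:3],V[:3,3]
    d=np.linalg.inv(K)@[u,v,1]; d=R.T@(d*[1,-1,-1]); o=-R.T@t
    return o+d*(z-o[2])/d[2]
def proj(c,p):
    q=c["view"][:3,:3]@p+c["view"][:3,3]; q=c["K"]@(q*[1,-1,-1]); return q[:2]/q[2]
def crop(c,name,u0,v0,w,h,k):
    cv2.imwrite("pics/"+name,cv2.resize(c["color"][v0:v0+h,u0:u0+w,::-1],None,fx=k,fy=k,interpolation=cv2.INTER_CUBIC))
E
python3 - <<'E'
from h import *
c=capture("top"); crop(c,"top1.png",290,200,200,145,4)
E
```

```text
(no output)
```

View pics/top1.png

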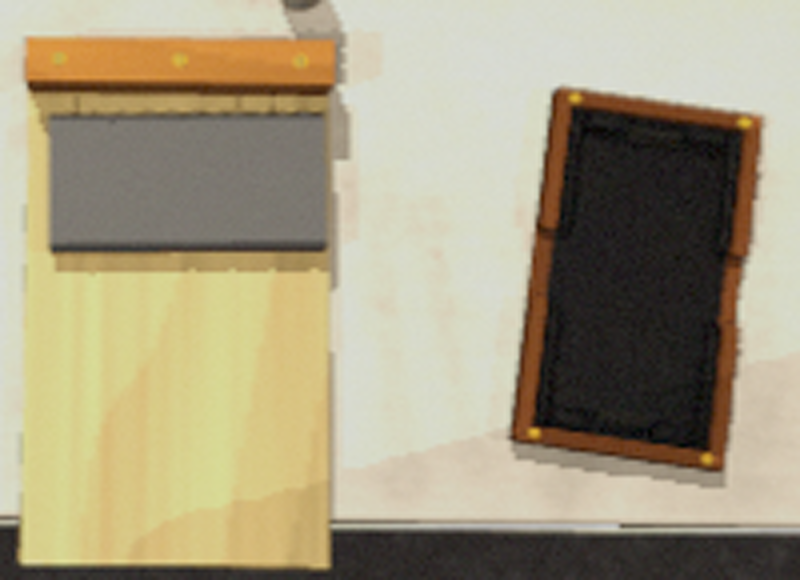

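```bash
python3 - <<'E'
from h import *
np.set_printoptions(precision=4,suppress=True)
c=capture("top")
print("cam",-c["view"][:3,:3].T@c["view"][:3,3])
def P(l,z): return np.array([ray(c,290+(x+.5)/4-.5,200+(y+.5)/4-.5,z) for x,y in l])
def rep(n,l,z):
    p=P(l,z); e=[np.linalg.norm(p[i]-p[(i+1)%4])*1e3 for i in range(4)]
    a=[np.degrees(np.arctan2(*(p[(i+1)%4]-p[i])[[1,0]])) for i in range(4)]
    print(n,p.mean(0),np.round(e,1),np.round(a,1)); print(p[:,:2])
rep("fence",[(26,38),(334,41),(334,83),(26,81)],.064)
rep("stone",[(51,115),(325,115),(327,245),(52,246)],.042)
rep("holder",[(555,88),(763,117),(722,469),(513,440)],.022)
print(P([(20,565),(330,568)],.018))
E
```

```text
cam [ 0.3667 -0.0721  1.4875]
fence [ 0.6348 -0.0967  0.064 ] [198.6  27.5 198.1  28.2] [-90.  180.   90.2   1. ]
[[ 0.6486  0.0028]
 [ 0.6488 -0.1959]
 [ 0.6213 -0.1958]
 [ 0.6205  0.0023]]
stone [ 0.5603 -0.1034  0.042 ] [178.6  85.1 177.8  85.9] [ -89.4 -179.1   90.9    1.4]
[[ 0.602  -0.0133]
 [ 0.604  -0.1919]
 [ 0.5189 -0.1932]
 [ 0.5162 -0.0154]]
holder [ 0.5026 -0.3979  0.022 ] [137.6 232.6 135.4 233.4] [-97.5 172.   82.8  -7.5]
[[ 0.627  -0.3453]
 [ 0.6091 -0.4818]
 [ 0.3787 -0.4493]
 [ 0.3956 -0.315 ]]
[[ 0.3115  0.0028  0.018 ]
 [ 0.3123 -0.197   0.018 ]]
```

Careful with the scale: shifts go in mm and turns go in units of 5 degrees. That gives: -0.2 m is -200, 0.2 m is 200, -77 degrees is -15.4.

Call:
{"method": "handwheel", "body": {
  "rows": [
    [100,-100,0,0,0,-4,0],
    [200,-200,0,0,0,-8,0],
    [300,-300,0,0,0,-12,0],
    [435.3,-418.6,80,0,0,-15.4,0],
    [435.3,-418.6,80,0,0,-15.4,0],
    [435.3,-418.6,80,0,0,-15.4,0],
    [435.3,-418.6,80,0,0,-15.4,0],
    [435.3,-418.6,80,0,0,-15.4,0],
    [435.3,-418.6,80,0,0,-15.4,0],
    [435.3,-418.6,80,0,0,-15.4,0],
    [435.3,-418.6,80,0,0,-15.4,0],
    [435.3,-418.6,80,0,0,-15.4,0],
    [435.3,-418.6,80,0,0,-15.4,0],
    [435.3,-418.6,80,0,0,-15.4,0],
    [435.3,-418.6,80,0,0,-15.4,0],
    [435.3,-418.6,80,0,0,-15.4,0]
  ]
}}

```text
time_s: 1.8
position: [0.4701, -0.1046, 0.1428]
tcp_rot: [[0.002, 1.0, 0.0], [1.0, -0.002, -0.0], [-0.0, 0.0, -1.0]]
force: [0.5, -0.6, -0.8]
opening: 0.008
grasp_force: 0.0
```

```bash
python3 -c "
from rig import bot
s=bot.read_state();print(s['position'],s['tcp_rot'].round(4),s['joint_positions'].round(1))"
```

```text
[ 0.47011187 -0.10462955  0.14280239] [[ 2.2e-03  1.0e+00  1.0e-04]
 [ 1.0e+00 -2.2e-03 -4.0e-04]
 [-4.0e-04  1.0e-04 -1.0e+00]] [-25.9  26.5 106.9  -0.   46.6 -25.7]
```

In the tool's units: 0.1085 m is 108.5, 0.09 m is 90.

Call:
{"method": "handwheel", "body": {
  "rows": [
    [0,0,50,0,0,0,0],
    [0,0,90,0,0,0,0],
    [0,0,108.5,0,0,0,0],
    [0,10,108.5,0,0,0,0],
    [0,20,108.5,0,0,0,0],
    [0,25,108.5,0,0,0,0],
    [0,30,108.5,0,0,0,0],
    [0,33,108.5,0,0,0,0],
    [0,36,108.5,0,0,0,0],
    [0,39,108.5,0,0,0,0],
    [0,42,108.5,0,0,0,0],
    [0,42,108.5,0,0,0,0]
  ]
}}

```text
time_s: 3.0
position: [0.5084, -0.1017, 0.0341]
tcp_rot: [[-0.001, 1.0, -0.009], [1.0, 0.001, 0.003], [0.003, -0.009, -1.0]]
force: [-6.6, -0.6, 5.8]
opening: 0.004
grasp_force: 3.5
```

In the tool's units: 0.004 m is 4, 0.002 m is 2.

Call:
{"method": "handwheel", "body": {
  "rows": [
    [0,2,0,0,0,0,0],
    [0,4,0,0,0,0,0],
    [0,4,0,0,0,0,0]
  ]
}}

```text
time_s: 3.3
position: [0.5113, -0.1013, 0.034]
tcp_rot: [[-0.001, 1.0, -0.011], [1.0, 0.001, 0.004], [0.004, -0.011, -1.0]]
force: [-7.6, 0.6, 7.0]
opening: 0.008
grasp_force: 4.1
```

```bash
python3 - <<'E'
from h import *
c=capture("top"); crop(c,"top2.png",285,180,120,90,6)
E
```

```text
(no output)
```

View pics/top2.png

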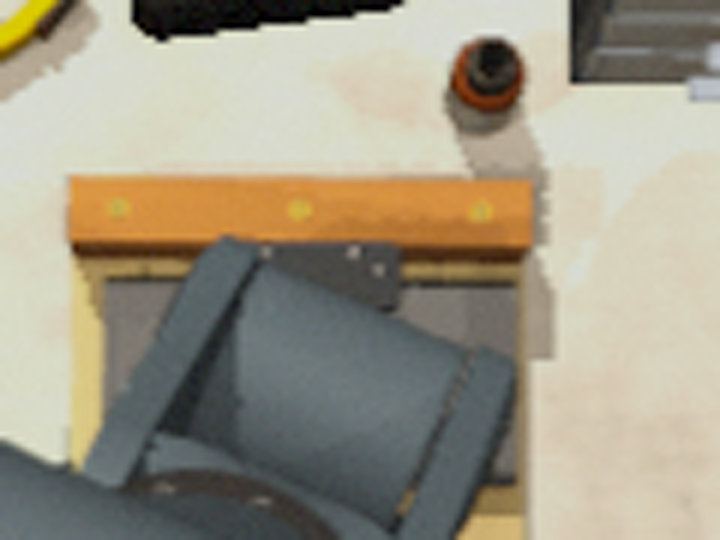

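The stone's far edge (row ~227) has moved about 4 mm, and there is still a gap to the fence. I'll keep pushing.

Call:
{"method": "handwheel", "body": {
  "rows": [
    [0,2,0,0,0,0,0],
    [0,4,0,0,0,0,0],
    [0,6,0,0,0,0,0],
    [0,7,0,0,0,0,0],
    [0,7,0,0,0,0,0]
  ]
}}

```text
time_s: 3.85
position: [0.5179, -0.101, 0.034]
tcp_rot: [[-0.001, 1.0, -0.012], [1.0, 0.001, 0.004], [0.004, -0.012, -1.0]]
force: [-8.7, 0.5, 7.1]
opening: 0.005
grasp_force: 4.4
```

Call:
{"method": "handwheel", "body": {
  "rows": [
    [0,1,0,0,0,0,0],
    [0,2,0,0,0,0,0],
    [0,3,0,0,0,0,0],
    [0,3,0,0,0,0,0]
  ]
}}

```text
time_s: 4.25
position: [0.5208, -0.1011, 0.0339]
tcp_rot: [[-0.001, 1.0, -0.012], [1.0, 0.001, 0.004], [0.004, -0.012, -1.0]]
force: [-8.2, 0.1, 7.6]
opening: 0.005
grasp_force: 4.3
```

Call:
{"method": "handwheel", "body": {
  "rows": [
    [0,1,0,0,0,0,0],
    [0,2,0,0,0,0,0],
    [0,3,0,0,0,0,0],
    [0,3,0,0,0,0,0]
  ]
}}

```text
time_s: 4.65
position: [0.5209, -0.101, 0.0339]
tcp_rot: [[-0.002, 1.0, -0.018], [1.0, 0.002, 0.005], [0.005, -0.018, -1.0]]
force: [-13.8, -2.7, 11.3]
opening: 0.006
grasp_force: 7.0
```

In the tool's units: -0.016 m is -16, -0.014 m is -14.

Call:
{"method": "handwheel", "body": {
  "rows": [
    [0,2,0,0,0,0,0],
    [0,4,0,0,0,0,0],
    [0,6,0,0,0,0,0],
    [0,6,-2,0,0,0,0],
    [0,6,-4,0,0,0,0],
    [0,6,-6,0,0,0,0],
    [0,6,-8,0,0,0,0],
    [0,6,-10,0,0,0,0],
    [0,6,-12,0,0,0,0],
    [0,6,-14,0,0,0,0],
    [0,6,-16,0,0,0,0]
  ]
}}

```text
time_s: 5.75
position: [0.5222, -0.1008, 0.0473]
tcp_rot: [[-0.003, 1.0, -0.029], [1.0, 0.003, 0.006], [0.006, -0.029, -1.0]]
force: [-18.4, -6.5, -0.8]
opening: 0.001
grasp_force: 8.9
```

```bash
python3 - <<'E'
from h import *
c=capture("side"); print(proj(c,np.array([.53,-.19,.03])))
crop(c,"side1.png",230,210,200,150,4)
E
```

```text
[344.58087264 275.05421318]
```

View pics/side1.png

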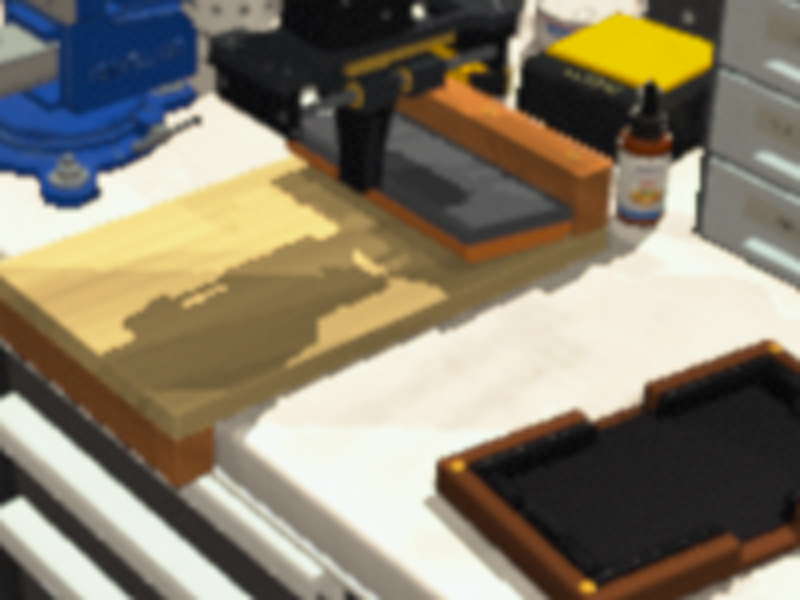

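The near bottom corner sits at about (347,274), which puts it roughly 12 mm above the board. The stone is tipping and the finger is holding, so I'll follow the arc.

In the tool's units: -0.017 m is -17, -0.0145 m is -14.5.

Call:
{"method": "handwheel", "body": {
  "rows": [
    [0,0.5,-3,0,0,0,0],
    [0,1,-6,0,0,0,0],
    [0,1.5,-9,0,0,0,0],
    [0,2,-12,0,0,0,0],
    [0,3,-14.5,0,0,0,0],
    [0,3.5,-17,0,0,0,0]
  ]
}}

```text
time_s: 6.4
position: [0.5263, -0.1009, 0.0648]
tcp_rot: [[-0.003, 1.0, -0.027], [1.0, 0.003, 0.006], [0.006, -0.027, -1.0]]
force: [-17.7, -5.5, 2.5]
opening: 0.001
grasp_force: 8.7
```

Call:
{"method": "handwheel", "body": {
  "rows": [
    [0,1,-2,0,0,0,0],
    [0,2,-4.5,0,0,0,0],
    [0,3,-7,0,0,0,0],
    [0,4,-9,0,0,0,0],
    [0,5,-11.2,0,0,0,0]
  ]
}}

```text
time_s: 6.9
position: [0.5314, -0.1008, 0.0763]
tcp_rot: [[-0.003, 1.0, -0.027], [1.0, 0.003, 0.006], [0.006, -0.027, -1.0]]
force: [-13.7, -1.2, 2.3]
opening: 0.005
grasp_force: 5.3
```

Call:
{"method": "handwheel", "body": {
  "rows": [
    [0,2,-2,0,0,0,0],
    [0,4,-4,0,0,0,0],
    [0,6,-6.5,0,0,0,0],
    [0,8.5,-9.5,0,0,0,0],
    [0,10.5,-11.5,0,0,0,0]
  ]
}}

```text
time_s: 7.4
position: [0.5456, -0.1007, 0.089]
tcp_rot: [[-0.002, 1.0, -0.019], [1.0, 0.002, 0.005], [0.005, -0.019, -1.0]]
force: [-12.4, -0.1, 8.3]
opening: 0.006
grasp_force: 8.0
```

Call:
{"method": "handwheel", "body": {
  "rows": [
    [0,2,-1.8,0,0,0,0],
    [0,4,-3.4,0,0,0,0],
    [0,6.2,-5,0,0,0,0],
    [0,8.5,-6.5,0,0,0,0]
  ]
}}

```text
time_s: 7.8
position: [0.554, -0.1007, 0.0958]
tcp_rot: [[-0.002, 1.0, -0.02], [1.0, 0.002, 0.005], [0.005, -0.02, -1.0]]
force: [-14.6, -0.5, 12.0]
opening: 0.004
grasp_force: 9.8
```

```bash
python3 - <<'E'
from h import *
c=capture("side")
for p in [(.62,-.193,.018),(.53,-.193,.108)]: print(proj(c,np.array(p)))
crop(c,"side2.png",280,190,133,100,6)
E
```

```text
[371.55560734 268.36245506]
[346.85442283 247.14266347]
```

View pics/side2.png

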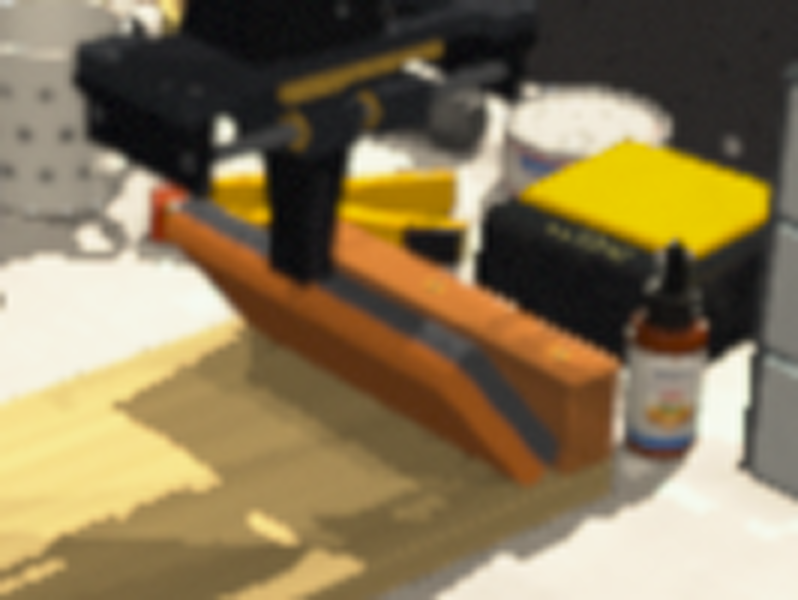

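Stone is tipped about 50°, its near-right bottom corner at about (353,255), and the finger is on the edge face. I'll carry on along the arc.

Call:
{"method": "handwheel", "body": {
  "rows": [
    [0,2.5,-1.3,0,0,0,0],
    [0,5,-2.5,0,0,0,0],
    [0,7.5,-3.5,0,0,0,0],
    [0,10,-4.5,0,0,0,0]
  ]
}}

```text
time_s: 8.25
position: [0.5637, -0.1008, 0.1016]
tcp_rot: [[-0.002, 1.0, -0.02], [1.0, 0.002, 0.005], [0.005, -0.02, -1.0]]
force: [-17.1, 0.4, 22.0]
opening: 0.001
grasp_force: 14.1
```

Call:
{"method": "handwheel", "body": {
  "rows": [
    [0,2.5,-0.8,0,0,0,0],
    [0,5,-1.5,0,0,0,0],
    [0,7.5,-2,0,0,0,0],
    [0,10,-2.5,0,0,0,0],
    [0,12.5,-3,0,0,0,0]
  ]
}}

```text
time_s: 8.75
position: [0.5822, -0.1012, 0.1075]
tcp_rot: [[-0.0, 1.0, -0.006], [1.0, 0.0, 0.003], [0.003, -0.006, -1.0]]
force: [-8.8, 4.8, 26.0]
opening: 0.006
grasp_force: 13.8
```

In the tool's units: 0.012 m is 12, 0.009 m is 9.

Call:
{"method": "handwheel", "body": {
  "rows": [
    [0,3,-2,0,0,0,0],
    [0,6,-4,0,0,0,0],
    [0,9,-5,0,0,0,0],
    [0,12,-6,0,0,0,0]
  ]
}}

```text
time_s: 9.15
position: [0.5979, -0.1033, 0.1097]
tcp_rot: [[-0.0, 1.0, 0.0], [1.0, 0.0, -0.0], [-0.0, 0.0, -1.0]]
force: [0.1, -0.1, 0.2]
opening: 0.003
grasp_force: 0.0
```

```bash
python3 - <<'E'
from h import *
c=capture("side")
for p in [(.62,-.193,.018),(.62,-.193,.108),(.596,-.193,.108),(.596,-.193,.018)]: print(proj(c,np.array(p)))
crop(c,"side3.png",280,190,133,100,6)
E
```

```text
[371.55560734 268.36245506]
[374.01588325 236.69192253]
[366.99558884 239.39307619]
[364.73526911 271.31919013]
```

View pics/side3.png

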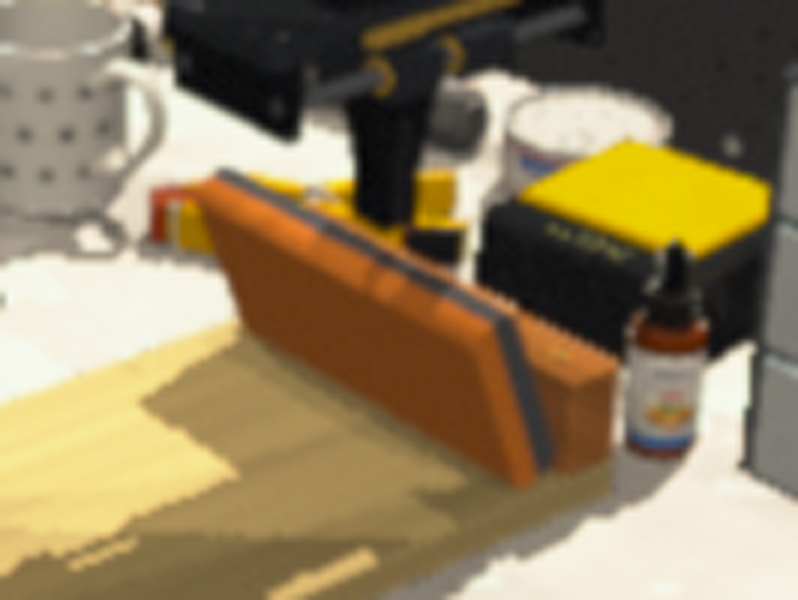

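```bash
python3 - <<'E'
from h import *
c=capture("side")
for f in (60,65,70,75,80):
    r=np.radians(f);s,k=np.sin(r),np.cos(r)
    print(f,[proj(c,np.array(p)).round(1) for p in [(.62-.024*s-.09*k,-.191,.018+.09*s),(.62-.09*k,-.191,.018+.09*s+.024*k)]])
print(bot.read_state()['force'])
crop(c,"side4.png",280,190,133,100,6)
E
```

```text
60 [array([353.6, 248.4]), array([360.1, 241.5])]
65 [array([355.5, 246.3]), array([362.3, 240.1])]
70 [array([357.5, 244.5]), array([364.5, 238.8])]
75 [array([359.6, 242.8]), array([366.7, 237.9])]
80 [array([361.8, 241.3]), array([369. , 237.1])]
[-0.07318002  0.11977585 -0.38164041]
```

View pics/side4.png

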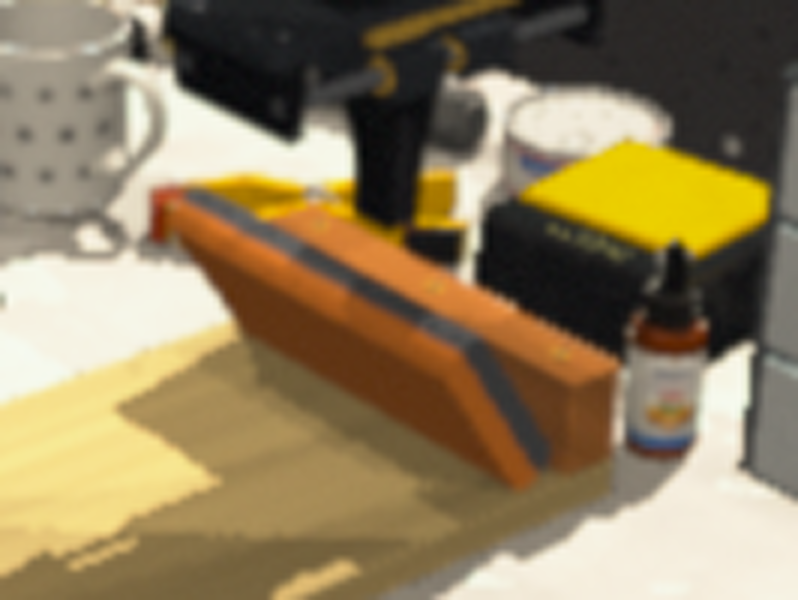

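The stone is falling back: it was about 72° in the last picture and is about 53° now. The tip slid over the top because I pressed down too hard. I'll let it settle, then repeat with less downward pressure at the end.

Careful with the scale: shifts go in mm and turns go in units of 5 degrees. That gives: -0.11 m is -110, -0.076 m is -76.

Call:
{"method": "handwheel", "body": {
  "rows": [
    [0,0,-20,0,0,0,0],
    [0,-40,-20,0,0,0,0],
    [0,-80,-20,0,0,0,0],
    [0,-118,-20,0,0,0,0],
    [0,-118,0,0,0,0,0],
    [0,-118,40,0,0,0,0],
    [0,-118,75.7,0,0,0,0],
    [0,-118,75.7,0,0,0,0],
    [0,-110,75.7,0,0,0,0],
    [0,-100,75.7,0,0,0,0],
    [0,-95,75.7,0,0,0,0],
    [0,-90,75.7,0,0,0,0],
    [0,-86,75.7,0,0,0,0],
    [0,-82,75.7,0,0,0,0],
    [0,-79,75.7,0,0,0,0],
    [0,-76,75.7,0,0,0,0],
    [0,-74,75.7,0,0,0,0],
    [0,-72,75.7,0,0,0,0],
    [0,-72,75.7,0,0,0,0]
  ]
}}

```text
time_s: 11.15
position: [0.5205, -0.1016, 0.0354]
tcp_rot: [[-0.002, 1.0, -0.011], [1.0, 0.002, 0.003], [0.003, -0.011, -1.0]]
force: [-10.3, -0.9, 10.5]
opening: 0.005
grasp_force: 7.2
```

In the tool's units: 0.007 m is 7, 0.006 m is 6.

Call:
{"method": "handwheel", "body": {
  "rows": [
    [0,2,0,0,0,0,0],
    [0,4,0,0,0,0,0],
    [0,6,0,0,0,0,0],
    [0,7,0,0,0,0,0]
  ]
}}

```text
time_s: 11.55
position: [0.5207, -0.1013, 0.0351]
tcp_rot: [[-0.004, 1.0, -0.025], [1.0, 0.004, 0.005], [0.005, -0.025, -1.0]]
force: [-24.9, -7.8, 18.5]
opening: 0.008
grasp_force: 12.3
```

Call:
{"method": "handwheel", "body": {
  "rows": [
    [0,2,-2,0,0,0,0],
    [0,2,-4,0,0,0,0],
    [0,2,-6,0,0,0,0],
    [0,2,-8,0,0,0,0],
    [0,2,-10,0,0,0,0],
    [0,2,-12,0,0,0,0],
    [0,2,-14,0,0,0,0],
    [0,2,-16,0,0,0,0]
  ]
}}

```text
time_s: 12.35
position: [0.5225, -0.1014, 0.0487]
tcp_rot: [[-0.003, 1.0, -0.026], [1.0, 0.004, 0.005], [0.005, -0.026, -1.0]]
force: [-18.6, -7.1, -1.0]
opening: 0.009
grasp_force: 9.4
```

Call:
{"method": "handwheel", "body": {
  "rows": [
    [0,0.5,-3,0,0,0,0],
    [0,1,-6,0,0,0,0],
    [0,1.5,-9,0,0,0,0],
    [0,2,-12,0,0,0,0],
    [0,3,-14.5,0,0,0,0],
    [0,3.5,-17,0,0,0,0]
  ]
}}

```text
time_s: 12.95
position: [0.5269, -0.1014, 0.0663]
tcp_rot: [[-0.003, 1.0, -0.024], [1.0, 0.003, 0.004], [0.004, -0.024, -1.0]]
force: [-17.9, -5.2, 3.7]
opening: 0.003
grasp_force: 9.4
```

Call:
{"method": "handwheel", "body": {
  "rows": [
    [0,1,-2,0,0,0,0],
    [0,2,-4.5,0,0,0,0],
    [0,3,-7,0,0,0,0],
    [0,4,-9,0,0,0,0],
    [0,5,-11.2,0,0,0,0]
  ]
}}

```text
time_s: 13.45
position: [0.5405, -0.1026, 0.0789]
tcp_rot: [[0.0, 1.0, -0.004], [1.0, -0.0, 0.001], [0.001, -0.004, -1.0]]
force: [1.6, -0.2, 0.4]
opening: -0.0
grasp_force: 0.0
```

The tip slid up and over the stone's upper edge at about 25° because contact started too high. I'll go again with the tip about 7 mm above the board and more push.

Call:
{"method": "handwheel", "body": {
  "rows": [
    [0,-20,-10,0,0,0,0],
    [0,-58,-10,0,0,0,0],
    [0,-58,20,0,0,0,0],
    [0,-58,54,0,0,0,0],
    [0,-58,54,0,0,0,0],
    [0,-50,54,0,0,0,0],
    [0,-42,54,0,0,0,0],
    [0,-36,54,0,0,0,0],
    [0,-32,54,0,0,0,0],
    [0,-28,54,0,0,0,0],
    [0,-24,54,0,0,0,0],
    [0,-20,54,0,0,0,0],
    [0,-17,54,0,0,0,0],
    [0,-14,54,0,0,0,0],
    [0,-12,54,0,0,0,0],
    [0,-12,54,0,0,0,0]
  ]
}}

```text
time_s: 15.05
position: [0.5208, -0.1016, 0.0245]
tcp_rot: [[-0.003, 1.0, -0.022], [1.0, 0.003, 0.004], [0.004, -0.022, -1.0]]
force: [-19.1, -6.7, 14.7]
opening: 0.008
grasp_force: 9.4
```

In the tool's units: 0.008 m is 8, 0.006 m is 6.

Call:
{"method": "handwheel", "body": {
  "rows": [
    [0,2,0,0,0,0,0],
    [0,4,0,0,0,0,0],
    [0,6,0,0,0,0,0],
    [0,8,0,0,0,0,0]
  ]
}}

```text
time_s: 15.45
position: [0.5209, -0.1014, 0.0246]
tcp_rot: [[-0.006, 0.999, -0.038], [1.0, 0.006, 0.006], [0.006, -0.038, -0.999]]
force: [-35.1, -15.1, 28.4]
opening: 0.007
grasp_force: 18.2
```

In the tool's units: -0.019 m is -19, -0.016 m is -16.

Call:
{"method": "handwheel", "body": {
  "rows": [
    [0,-1,-2,0,0,0,0],
    [0,-2,-4,0,0,0,0],
    [0,-3,-7,0,0,0,0],
    [0,-3.5,-10,0,0,0,0],
    [0,-4,-13,0,0,0,0],
    [0,-4,-16,0,0,0,0],
    [0,-4.5,-19,0,0,0,0]
  ]
}}

```text
time_s: 16.15
position: [0.5209, -0.1014, 0.0406]
tcp_rot: [[-0.003, 1.0, -0.029], [1.0, 0.004, 0.006], [0.006, -0.029, -1.0]]
force: [-19.1, -8.9, -2.4]
opening: 0.007
grasp_force: 9.0
```

In the tool's units: -0.0145 m is -14.5, -0.012 m is -12.

Call:
{"method": "handwheel", "body": {
  "rows": [
    [0,0,-3,0,0,0,0],
    [0,0,-6,0,0,0,0],
    [0,0.5,-9,0,0,0,0],
    [0,1,-12,0,0,0,0],
    [0,1.5,-14.5,0,0,0,0]
  ]
}}

```text
time_s: 16.65
position: [0.5231, -0.1014, 0.0556]
tcp_rot: [[-0.003, 1.0, -0.028], [1.0, 0.004, 0.005], [0.005, -0.028, -1.0]]
force: [-18.4, -8.3, 1.1]
opening: 0.0
grasp_force: 9.1
```

In the tool's units: -0.012 m is -12, -0.0095 m is -9.5.

Call:
{"method": "handwheel", "body": {
  "rows": [
    [0,1,-2,0,0,0,0],
    [0,2,-4.5,0,0,0,0],
    [0,3.2,-7,0,0,0,0],
    [0,4.4,-9.5,0,0,0,0],
    [0,5.8,-12,0,0,0,0]
  ]
}}

```text
time_s: 17.15
position: [0.5267, -0.1013, 0.0675]
tcp_rot: [[-0.004, 0.999, -0.033], [1.0, 0.004, 0.005], [0.006, -0.033, -0.999]]
force: [-24.3, -8.2, 6.4]
opening: 0.006
grasp_force: 11.7
```

In the tool's units: -0.0105 m is -10.5, 0.009 m is 9.

Call:
{"method": "handwheel", "body": {
  "rows": [
    [0,1.6,-2,0,0,0,0],
    [0,3.4,-4.2,0,0,0,0],
    [0,5.2,-6.4,0,0,0,0],
    [0,7,-8.5,0,0,0,0],
    [0,9,-10.5,0,0,0,0]
  ]
}}

```text
time_s: 17.65
position: [0.5362, -0.1003, 0.0784]
tcp_rot: [[-0.002, 1.0, -0.031], [1.0, 0.002, 0.007], [0.007, -0.031, -0.999]]
force: [-23.7, -3.0, 13.3]
opening: 0.005
grasp_force: 13.7
```

Call:
{"method": "handwheel", "body": {
  "rows": [
    [0,1.8,-2.8,0,0,0,0],
    [0,3.6,-5.5,0,0,0,0],
    [0,5.5,-8,0,0,0,0],
    [0,7.5,-10.5,0,0,0,0],
    [0,9,-12.5,0,0,0,0]
  ]
}}

```text
time_s: 18.15
position: [0.5492, -0.1003, 0.0923]
tcp_rot: [[-0.002, 1.0, -0.023], [1.0, 0.002, 0.006], [0.006, -0.023, -1.0]]
force: [-16.4, 1.0, 11.3]
opening: 0.003
grasp_force: 9.5
```

In the tool's units: 0.009 m is 9, -0.0082 m is -8.2.

Call:
{"method": "handwheel", "body": {
  "rows": [
    [0,2,-2,0,0,0,0],
    [0,4.2,-4,0,0,0,0],
    [0,6.5,-6.2,0,0,0,0],
    [0,9,-8.2,0,0,0,0]
  ]
}}

```text
time_s: 18.55
position: [0.5635, -0.1008, 0.1015]
tcp_rot: [[-0.0, 1.0, -0.011], [1.0, 0.0, 0.004], [0.004, -0.011, -1.0]]
force: [-7.2, 3.6, 8.5]
opening: 0.008
grasp_force: 5.2
```

In the tool's units: 0.0118 m is 11.8, 0.009 m is 9.

Call:
{"method": "handwheel", "body": {
  "rows": [
    [0,3,-1.5,0,0,0,0],
    [0,6,-3,0,0,0,0],
    [0,9,-4.3,0,0,0,0],
    [0,11.8,-5.3,0,0,0,0]
  ]
}}

```text
time_s: 18.95
position: [0.5802, -0.1022, 0.107]
tcp_rot: [[-0.0, 1.0, -0.001], [1.0, 0.0, 0.001], [0.001, -0.001, -1.0]]
force: [-2.2, 2.5, 2.9]
opening: 0.007
grasp_force: 1.5
```

Call:
{"method": "handwheel", "body": {
  "rows": [
    [0,3,1.5,0,0,0,0],
    [0,6,1.5,0,0,0,0],
    [0,9,1,0,0,0,0],
    [0,12,1,0,0,0,0]
  ]
}}

```text
time_s: 19.35
position: [0.5948, -0.1027, 0.108]
tcp_rot: [[0.001, 1.0, 0.005], [1.0, -0.001, 0.0], [0.0, 0.005, -1.0]]
force: [-2.3, 4.9, 12.8]
opening: 0.005
grasp_force: 6.4
```

In the tool's units: 0.012 m is 12, 0.009 m is 9.

Call:
{"method": "handwheel", "body": {
  "rows": [
    [0,3,0,0,0,0,0],
    [0,6,0,0,0,0,0],
    [0,9,0,0,0,0,0],
    [0,12,0,0,0,0,0],
    [0,12,0,0,0,0,0]
  ]
}}

```text
time_s: 19.85
position: [0.5983, -0.1026, 0.1083]
tcp_rot: [[-0.002, 1.0, -0.014], [1.0, 0.002, 0.001], [0.001, -0.014, -1.0]]
force: [-17.5, 0.8, 28.0]
opening: 0.004
grasp_force: 13.8
```

```bash
python3 - <<'E'
from h import *
c=capture("side")
crop(c,"side5.png",280,190,133,100,6)
E
```

```text
(no output)
```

View pics/side5.png

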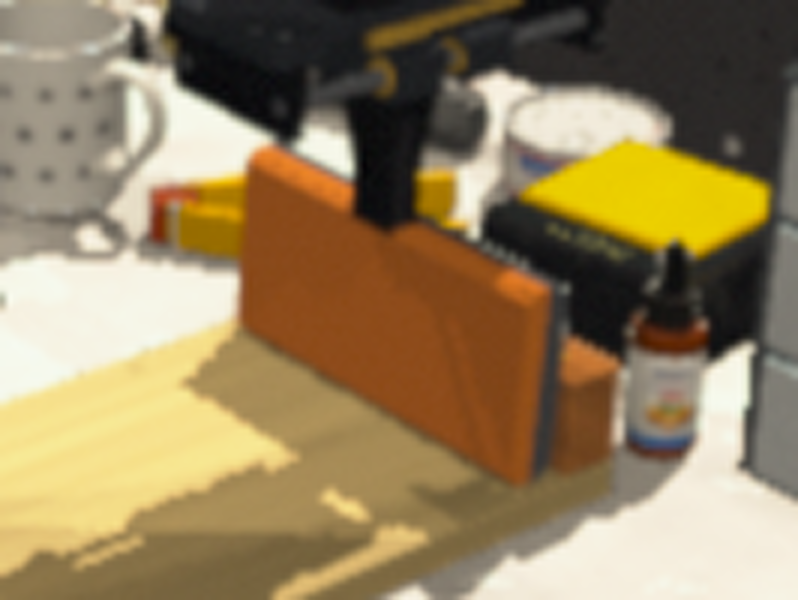

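The stone is upright against the fence, with its orange face towards the robot (bottom edge at about (365,270), top at (362,237)). I'll raise the arm, open the gripper and read the free pose.

Call:
{"method": "handwheel", "body": {
  "rows": [
    [0,0,-15,0,0,0,0],
    [0,0,-35,0,0,0,0],
    [0,0,-35,0,0,0,0.8],
    [0,0,-35,0,0,0,0.8],
    [0,0,-35,0,0,0,0.8],
    [0,0,-35,0,0,0,0.8],
    [0,0,-35,0,0,0,0.8],
    [0,0,-35,0,0,0,0.8]
  ]
}}

```text
time_s: 20.7
position: [0.6045, -0.1031, 0.1396]
tcp_rot: [[0.0, 1.0, -0.001], [1.0, -0.0, 0.0], [0.0, -0.001, -1.0]]
force: [0.5, 0.5, 0.2]
opening: 0.468
grasp_force: 0.0
```

In the tool's units: 0.0035 m is 3.5, 0.0665 m is 66.5.

Call:
{"method": "handwheel", "body": {
  "rows": [
    [0,3.5,0,0,0,0,0.8],
    [0,3.5,0,0,0,0,0.8],
    [0,3.5,0,0,0,0,0.8],
    [0,3.5,0,0,0,0,0.8],
    [0,3.5,20,0,0,0,0.8],
    [0,3.5,40,0,0,0,0.8],
    [0,3.5,66.5,0,0,0,0.8],
    [0,3.5,66.5,0,0,0,0.8],
    [0,3.5,66.5,0,0,0,0.8]
  ]
}}

```text
time_s: 21.6
position: [0.608, -0.1032, 0.0737]
tcp_rot: [[0.0, 1.0, -0.001], [1.0, -0.0, 0.0], [0.0, -0.001, -1.0]]
force: [-0.0, 1.1, 0.2]
opening: 0.8
grasp_force: 0.0
```

Call:
{"method": "handwheel", "body": {
  "rows": [
    [0,0,0,0,0,0,0.4],
    [0,0,0,0,0,0,0.3],
    [0,0,0,0,0,0,0.2],
    [0,0,0,0,0,0,0.1],
    [0,0,0,0,0,0,0],
    [0,0,0,0,0,0,0],
    [0,0,0,0,0,0,0],
    [0,0,0,0,0,0,0],
    [0,0,0,0,0,0,0]
  ]
}}

```text
time_s: 22.5
position: [0.6076, -0.1031, 0.0737]
tcp_rot: [[-0.0, 1.0, -0.001], [1.0, 0.0, 0.0], [0.0, -0.001, -1.0]]
force: [-2.5, 0.1, 2.2]
opening: 0.276
grasp_force: 29.6
```

In the tool's units: -0.3 m is -300, -0.116 m is -116, -82.4 degrees is -16.48.

Call:
{"method": "handwheel", "body": {
  "rows": [
    [0,0,-10,0,0,0,0],
    [0,0,-30,0,0,0,0],
    [0,0,-60,0,0,0,0],
    [0,-30,-90,0,0,0,0],
    [0,-65,-116,0,0,0,0],
    [0,-105.6,-116,0,0,-0.8,0],
    [-30,-105.6,-116,0,0,-2.4,0],
    [-60,-105.6,-116,0,0,-4,0],
    [-90,-105.6,-116,0,0,-5.6,0],
    [-120,-105.6,-116,0,0,-7.2,0],
    [-150,-105.6,-116,0,0,-8.8,0],
    [-180,-105.6,-116,0,0,-10.4,0],
    [-210,-105.6,-116,0,0,-12,0],
    [-240,-105.6,-116,0,0,-13.6,0],
    [-270,-105.6,-116,0,0,-15.2,0],
    [-300,-105.6,-116,0,0,-16.48,0],
    [-300,-105.6,-116,0,0,-16.48,0],
    [-300,-105.6,-116,0,0,-16.48,0]
  ]
}}

```text
time_s: 24.3
position: [0.5018, -0.4031, 0.1886]
tcp_rot: [[-0.991, 0.135, -0.001], [0.135, 0.991, 0.003], [0.002, 0.002, -1.0]]
force: [-1.1, 1.4, -6.9]
opening: 0.276
grasp_force: 30.0
```

```bash
python3 - <<'E'
from h import *
s=bot.read_state();print(s['joint_positions'].round(1))
E
```

```text
[ -48.7   33.9   81.     0.    65.3 -131. ]
```

Call:
{"method": "handwheel", "body": {
  "rows": [
    [0,5,0,1.6,0,0,0],
    [0,5,0,3.2,0,0,0],
    [0,5,0,4.8,0,0,0],
    [0,5,0,6.4,0,0,0],
    [0,5,0,8,0,0,0],
    [0,5,0,9.6,0,0,0],
    [0,5,0,10.8,0,0,0],
    [0,5,0,10.8,0,0,0],
    [0,5,0,10.8,0,0,0]
  ]
}}

```text
time_s: 25.2
position: [0.5032, -0.3964, 0.1882]
tcp_rot: [[-0.991, 0.076, -0.107], [0.131, 0.587, -0.799], [0.002, -0.806, -0.592]]
force: [-0.5, -0.0, -5.5]
opening: 0.274
grasp_force: 30.0
```

```bash
python3 - <<'E'
from h import *
s=bot.read_state();print(s['joint_positions'].round(1))
c=capture("top"); crop(c,"top3.png",400,180,150,150,4)
R,p=s['tcp_rot'],s['position']
# stone frame in tool: tip at 55.7 from A edge along +z ; orange face at up side (-y tool?) 
for sx in(-1,1):
  for y in (-.012,.012): print(sx,y,(np.array(proj(c,p+R@np.array([sx*.09,y,.0557])))-[400,180])*4)
E
```

```text
[-27.4  38.4  99.1 -75.3  51.6 -54.3]
-1 -0.012 [351.73551886 195.66100859]
-1 0.012 [318.91223068 197.54901406]
1 -0.012 [319.94552303 496.91780901]
1 0.012 [286.99222231 494.40168162]
```

View pics/top3.png

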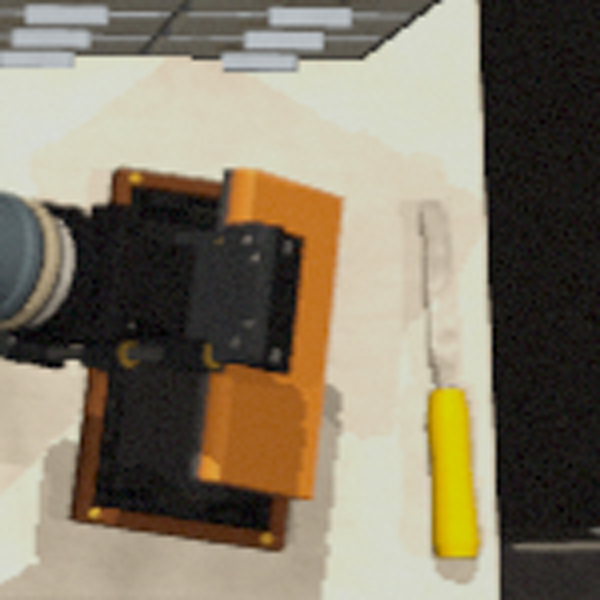

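The top view shows the stone orange side up and tilted over the pocket, with its lower edge from (344,197) to (314,498). It lies parallel to the holder and is centred along its length to about 1 mm. I'll lower it.

In the tool's units: 0.012 m is 12, 0.05 m is 50.

Call:
{"method": "handwheel", "body": {
  "rows": [
    [0,15,12,0,0,0,0],
    [0,35,28,0,0,0,0],
    [0,50,40,0,0,0,0],
    [0,50,40,0,0,0,0]
  ]
}}

```text
time_s: 25.65
position: [0.5018, -0.4019, 0.124]
tcp_rot: [[-0.991, 0.079, -0.11], [0.135, 0.586, -0.799], [0.001, -0.807, -0.591]]
force: [-1.0, 0.8, -6.1]
opening: 0.273
grasp_force: 30.0
```

```bash
python3 - <<'E'
from h import *
s=bot.read_state();print(s['joint_positions'].round(1))
E
```

```text
[-27.9  44.9 100.  -81.5  50.  -44.9]
```

In the tool's units: 0.037 m is 37, 0.0325 m is 32.5, -14 degrees is -2.8.

Call:
{"method": "handwheel", "body": {
  "rows": [
    [0,0,0,-1.4,0,0,0],
    [0,0,0,-2.8,0,0,0],
    [0,12,10,-2.8,0,0,0],
    [0,25,22,-2.8,0,0,0],
    [0,37,32.5,-2.8,0,0,0],
    [0,37,32.5,-2.8,0,0,0]
  ]
}}

```text
time_s: 26.25
position: [0.5013, -0.4067, 0.0771]
tcp_rot: [[-0.991, 0.103, -0.087], [0.134, 0.759, -0.637], [0.001, -0.643, -0.766]]
force: [-0.8, -1.0, -6.7]
opening: 0.271
grasp_force: 30.0
```

```bash
python3 - <<'E'
from h import *
s=bot.read_state();print(s['joint_positions'].round(1),s['position'].round(4))
E
```

```text
[-33.1  44.6  98.3 -67.4  39.  -60. ] [ 0.5013 -0.4067  0.0771]
```

Call:
{"method": "handwheel", "body": {
  "rows": [
    [0,2.6,3.1,0,0,0,0],
    [0,5.2,6.2,0,0,0,0],
    [0,7.7,9.2,0,0,0,0],
    [0,7.7,9.2,0,0,0,0]
  ]
}}

```text
time_s: 26.65
position: [0.5022, -0.4056, 0.0647]
tcp_rot: [[-0.991, 0.101, -0.085], [0.132, 0.759, -0.637], [0.0, -0.643, -0.766]]
force: [0.0, 0.2, -7.1]
opening: 0.273
grasp_force: 30.0
```

Call:
{"method": "handwheel", "body": {
  "rows": [
    [0,1.3,1.5,0,0,0,0],
    [0,2.6,3.1,0,0,0,0],
    [0,2.6,3.1,0,0,0,0]
  ]
}}

```text
time_s: 26.95
position: [0.5022, -0.4056, 0.0604]
tcp_rot: [[-0.991, 0.101, -0.085], [0.132, 0.76, -0.637], [0.0, -0.643, -0.766]]
force: [-0.3, 0.2, -6.5]
opening: 0.269
grasp_force: 30.0
```

Call:
{"method": "handwheel", "body": {
  "rows": [
    [0,0.6,0.8,0,0,0,0],
    [0,1.3,1.5,0,0,0,0],
    [0,1.3,1.5,0,0,0,0]
  ]
}}

```text
time_s: 27.25
position: [0.5022, -0.4056, 0.0586]
tcp_rot: [[-0.991, 0.101, -0.085], [0.132, 0.759, -0.637], [0.0, -0.643, -0.766]]
force: [-1.1, -0.0, -6.2]
opening: 0.272
grasp_force: 30.0
```

Call:
{"method": "handwheel", "body": {
  "rows": [
    [0,0.6,0.8,0,0,0,0],
    [0,1.3,1.5,0,0,0,0],
    [0,1.3,1.5,0,0,0,0]
  ]
}}

```text
time_s: 27.55
position: [0.5023, -0.4057, 0.0574]
tcp_rot: [[-0.991, 0.101, -0.085], [0.132, 0.759, -0.638], [-0.0, -0.644, -0.765]]
force: [-0.8, 2.0, -1.3]
opening: 0.274
grasp_force: 30.0
```

The lower edge is on the pocket floor (force went from -6.5 to -1.3). I'll open in small steps, moving the tool so the lower finger stays put under the stone.

In the tool's units: -0.013 m is -13, -0.0078 m is -7.8.

Call:
{"method": "handwheel", "body": {
  "rows": [
    [0,0,0,0,0,0,0.28],
    [0,-1.3,0,0,0,0,0.31],
    [0,-2.6,0,0,0,0,0.34],
    [0,-3.9,0,0,0,0,0.37],
    [0,-5.2,0,0,0,0,0.40],
    [0,-6.5,0,0,0,0,0.43],
    [0,-7.8,0,0,0,0,0.46],
    [0,-9.1,0,0,0,0,0.49],
    [0,-10.4,0,0,0,0,0.52],
    [0,-11.7,0,0,0,0,0.55],
    [0,-13,0,0,0,0,0.58],
    [0,-13,0,0,0,0,0.58]
  ]
}}

```text
time_s: 28.75
position: [0.5011, -0.4158, 0.0653]
tcp_rot: [[-0.991, 0.102, -0.085], [0.132, 0.759, -0.637], [-0.001, -0.643, -0.766]]
force: [0.4, 2.8, -0.6]
opening: 0.57
grasp_force: 1.1
```

In the tool's units: 0.0175 m is 17.5, 0.0145 m is 14.5.

Call:
{"method": "handwheel", "body": {
  "rows": [
    [0,3,-0.5,0,0,0,0.58],
    [0,6,-1,0,0,0,0.58],
    [0,9,-1.5,0,0,0,0.58],
    [0,11.5,-1.8,0,0,0,0.58],
    [0,14.5,-2,0,0,0,0.58],
    [0,17.5,-2,0,0,0,0.58]
  ]
}}

```text
time_s: 29.35
position: [0.5028, -0.4008, 0.0552]
tcp_rot: [[-0.991, 0.101, -0.085], [0.132, 0.759, -0.637], [0.0, -0.643, -0.766]]
force: [-0.4, 0.1, -2.4]
opening: 0.577
grasp_force: 0.9
```

```bash
python3 - <<'E'
from rig import bot
s=bot.read_state();print(s['joint_positions'].round(1))
E
```

```text
[-32.6  46.8  98.7 -70.1  38.3 -56. ]
```

```bash
cat > m.py <<'E'
from h import *
C=np.array([.5026,-.3979]);hx=np.array([.9912,-.1323]);hy=np.array([.1323,.9912])
def meas():
    c=capture("top"); im=cv2.cvtColor(c["color"],cv2.COLOR_RGB2HSV).astype(int)
    m=(im[...,0]>=8)&(im[...,0]<=18)&(im[...,1]>150)&(im[...,2]>110)
    for off in (-.085,-.07,-.06,.065,.08):
        # sample along hy line at stone height z~.04 
        out=[]
        ts=np.arange(-.08,.08,.001)
        for t in ts:
            q=C+hx*off+hy*t; u,v=proj(c,np.array([q[0],q[1],.034]))
            out.append(m[int(round(v)),int(round(u))])
        o=ts[np.array(out)]
        print(off,"orange hy",o.min() if len(o) else None,o.max() if len(o) else None,len(o))
    out=[]
    for off in np.arange(-.12,.12,.001):
        q=C+hx*off+hy*(-.03); u,v=proj(c,np.array([q[0],q[1],.034])); out.append(m[int(round(v)),int(round(u))])
    o=np.arange(-.12,.12,.001)[np.array(out)]; print("hx",o.min(),o.max())
    s=bot.read_state(); d=s['position'][:2]-C; print("tcp hx,hy,z",d@hx,d@hy,s['position'][2],"f",s['force'].round(1),"j4",s['joint_positions'][3].round(1),"open",s['opening'])
meas()
E
python3 m.py
```

```text
-0.085 orange hy -0.04299999999999997 0.02500000000000009 69
-0.07 orange hy -0.04199999999999997 0.02400000000000009 67
-0.06 orange hy -0.04299999999999997 0.026000000000000092 70
0.065 orange hy -0.06299999999999999 0.02500000000000009 65
0.08 orange hy -0.06399999999999999 0.06300000000000013 78
hx -0.09199999999999997 0.11200000000000021
tcp hx,hy,z 0.0005356740636909553 -0.0023250461029499887 0.054730153603671214 f [ 0.3  0.3 -3.1] j4 -70.1 open 0.581320954436638
```

In the tool's units: -0.0077 m is -7.7, 0.0064 m is 6.4.

Call:
{"method": "handwheel", "body": {
  "rows": [
    [0,-1.5,1.3,0,0,0,0.58],
    [0,-3,2.6,0,0,0,0.58],
    [0,-4.6,3.9,0,0,0,0.58],
    [0,-6.2,5.2,0,0,0,0.58],
    [0,-7.7,6.4,0,0,0,0.58]
  ]
}}

```text
time_s: 29.9
position: [0.5016, -0.4112, 0.0557]
tcp_rot: [[-0.991, 0.102, -0.085], [0.132, 0.759, -0.637], [-0.0, -0.643, -0.766]]
force: [0.2, 3.1, -0.4]
opening: 0.585
grasp_force: 1.1
```

```bash
python3 m.py
```

```text
-0.085 orange hy -0.04299999999999997 0.018000000000000085 62
-0.07 orange hy -0.04399999999999997 0.017000000000000084 62
-0.06 orange hy -0.04299999999999997 0.018000000000000085 62
0.065 orange hy -0.06299999999999999 0.019000000000000086 62
0.08 orange hy -0.06399999999999999 0.016000000000000084 68
hx -0.08899999999999997 0.11200000000000021
tcp hx,hy,z 0.0007513125948913254 -0.013628152673560068 0.0557440557550891 f [1.6 2.4 0.5] j4 -70.3 open 0.5808554142665674
```

```bash
python3 - <<'E'
from h import *
C=np.array([.5026,-.3979]);hx=np.array([.9912,-.1323]);hy=np.array([.1323,.9912])
c=capture("top")
for off in(-.07,):
  for t in np.arange(-.076,.08,.003):
    q=C+hx*off+hy*t; u,v=proj(c,np.array([q[0],q[1],.028])); print(round(t*1e3),c["color"][int(round(v)),int(round(u))],end=' ; ')
E
```

```text
-76 [172 159 139] ; -73 [162 150 131] ; -70 [153 141 121] ; -67 [137 120  99] ; -64 [94 53 29] ; -61 [85 45 21] ; -58 [79 42 16] ; -55 [49 27 19] ; -52 [16 20 17] ; -49 [23 25 23] ; -46 [131  70  24] ; -43 [160  92  36] ; -40 [157  88  24] ; -37 [157  90  32] ; -34 [158  91  32] ; -31 [157  88  17] ; -28 [160  89  32] ; -25 [157  88  23] ; -22 [159  93  35] ; -19 [156  88  25] ; -16 [158  90  31] ; -13 [157  88  24] ; -10 [158  91  33] ; -7 [156  88  20] ; -4 [158  91  32] ; -1 [156  88  27] ; 2 [170  98  36] ; 5 [180 107  39] ; 8 [180 108  36] ; 11 [167  98  23] ; 14 [137  80  40] ; 17 [85 65 51] ; 20 [48 49 45] ; 23 [36 34 34] ; 26 [19 21 19] ; 29 [23 20 23] ; 32 [23 19 22] ; 35 [14 19 15] ; 38 [20 24 17] ; 41 [18 22 18] ; 44 [17 21 13] ; 47 [21 16 23] ; 50 [22 20 15] ; 53 [21 21 21] ; 56 [15  7  5] ; 59 [64 34 20] ; 62 [62 51 45] ; 65 [77 85 87] ; 68 [70 82 82] ; 71 [78 86 89] ; 74 [ 98 111 113] ; 77 [108 119 123] ;
```

The camera and tool now agree: the stone is at about 46° and resting on the lower finger. I'll lower its upper edge onto the holder's rim, finger in the notch, then slide it across into the pocket.

Careful with the scale: shifts go in mm and turns go in units of 5 degrees. That gives: 0.0365 m is 36.5, 0.033 m is 33.

Call:
{"method": "handwheel", "body": {
  "rows": [
    [0,2,-2.5,0,0,0,0.58],
    [0,4.5,-5,0,0,0,0.58],
    [0,7,-7.2,0,0,0,0.58],
    [0,11,-8.5,0,0,0,0.58],
    [0,15,-9.8,0,0,0,0.58],
    [0,18.5,-11,0,0,0,0.58],
    [0,22.2,-12.1,0,0,0,0.58],
    [0,25.8,-12.7,0,0,0,0.58],
    [0,29.4,-13.3,0,0,0,0.58],
    [0,33,-14,0,0,0,0.58],
    [0,36.5,-14.4,0,0,0,0.58]
  ]
}}

```text
time_s: 31.1
position: [0.5065, -0.3737, 0.0428]
tcp_rot: [[-0.991, 0.101, -0.085], [0.132, 0.759, -0.637], [-0.0, -0.643, -0.766]]
force: [-0.8, 1.1, -2.3]
opening: 0.581
grasp_force: 1.0
```

```bash
python3 - <<'E'
from h import *
C=np.array([.5026,-.3979]);hx=np.array([.9912,-.1323]);hy=np.array([.1323,.9912])
s=bot.read_state(); d=s['position'][:2]-C; print(d@hx,d@hy,s['joint_positions'].round(1))
c=capture("top")
for off in(-.07,):
  for t in np.arange(-.061,.08,.003):
    q=C+hx*off+hy*t; u,v=proj(c,np.array([q[0],q[1],.028])); print(round(t*1e3),c["color"][int(round(v)),int(round(u))],end=' ; ')
E
```

```text
0.0006647362874405466 0.024484957362102718 [-30.   47.9  99.6 -70.9  39.  -52.3]
-61 [129  73  36] ; -58 [116  64  31] ; -55 [70 38 24] ; -52 [25 24 24] ; -49 [27 30 26] ; -46 [25 27 25] ; -43 [34 23  7] ; -40 [140  80  24] ; -37 [177 105  28] ; -34 [182 109  42] ; -31 [180 108  36] ; -28 [182 109  35] ; -25 [181 106  34] ; -22 [182 108  40] ; -19 [179 102  28] ; -16 [184 109  41] ; -13 [182 107  38] ; -10 [181 108  32] ; -7 [181 109  38] ; -4 [182 108  40] ; -1 [182 108  39] ; 2 [181 107  35] ; 5 [182 106  36] ; 8 [183 111  40] ; 11 [180 104  32] ; 14 [181 106  27] ; 17 [183 107  40] ; 20 [183 108  41] ; 23 [183 108  37] ; 26 [184 110  40] ; 29 [182 109  38] ; 32 [182 109  40] ; 35 [181 107  39] ; 38 [171  98  34] ; 41 [157  89  32] ; 44 [147  83  24] ; 47 [111  67  26] ; 50 [25 21 28] ; 53 [ 4  7 13] ; 56 [0 0 1] ; 59 [62 39 15] ; 62 [83 46 22] ; 65 [80 46 24] ; 68 [62 41 22] ; 71 [122 108  92] ; 74 [163 150 130] ; 77 [174 161 141] ; 80 [170 157 138] ;
```

Now at about 19°, with the upper edge still supported. Continuing down to the rim.

Call:
{"method": "handwheel", "body": {
  "rows": [
    [0,2,0.5,0,0,0,0.58],
    [0,4,1,0,0,0,0.58],
    [0,6,1.6,0,0,0,0.58],
    [0,8,2.2,0,0,0,0.58],
    [0,10,2.8,0,0,0,0.58],
    [0,12.2,3.5,0,0,0,0.58],
    [0,13.5,3.5,0,0,0,0.58]
  ]
}}

```text
time_s: 31.85
position: [0.5076, -0.366, 0.0316]
tcp_rot: [[-0.991, 0.101, -0.085], [0.132, 0.759, -0.637], [-0.0, -0.643, -0.766]]
force: [-0.1, 0.1, 0.4]
opening: 0.58
grasp_force: 0.0
```

```bash
cat > p.py <<'E'
from h import *
C=np.array([.5026,-.3979]);hx=np.array([.9912,-.1323]);hy=np.array([.1323,.9912])
s=bot.read_state(); d=s['position'][:2]-C; print(d@hx,d@hy,s['joint_positions'].round(1))
c=capture("top")
for off in(-.07,.07):
  print(off)
  for t in np.arange(-.061,.08,.003):
    q=C+hx*off+hy*t; u,v=proj(c,np.array([q[0],q[1],.034])); k=c["color"][int(round(v)),int(round(u))]; print(round(t*1e3),k[0],k[2],end='; ')
E
python3 p.py
```

```text
0.0006946249267860182 0.03230958869688907 [-29.2  49.   99.8 -72.   38.9 -50. ]
-0.07
-61 134 35; -58 132 38; -55 76 28; -52 27 25; -49 35 33; -46 17 18; -43 19 20; -40 32 27; -37 199 47; -34 217 52; -31 217 54; -28 219 60; -25 218 55; -22 200 51; -19 183 41; -16 182 39; -13 183 35; -10 181 39; -7 182 38; -4 181 35; -1 183 41; 2 182 38; 5 184 40; 8 184 38; 11 182 37; 14 184 38; 17 183 33; 20 182 33; 23 181 34; 26 183 30; 29 183 38; 32 182 32; 35 183 42; 38 182 31; 41 172 32; 44 155 27; 47 144 19; 50 106 28; 53 35 24; 56 21 24; 59 62 19; 62 82 27; 65 85 28; 68 77 19; 71 57 6; 74 120 92; 77 172 140; 80 174 141; 0.07
-61 121 37; -58 116 31; -55 66 24; -52 29 24; -49 28 23; -46 27 29; -43 24 14; -40 26 25; -37 92 23; -34 184 31; -31 214 43; -28 218 47; -25 218 42; -22 219 49; -19 220 49; -16 219 44; -13 218 46; -10 219 51; -7 218 47; -4 218 44; -1 219 47; 2 218 46; 5 219 48; 8 218 39; 11 219 43; 14 219 47; 17 219 46; 20 218 44; 23 220 46; 26 218 39; 29 218 44; 32 219 42; 35 218 46; 38 218 50; 41 219 49; 44 204 41; 47 191 36; 50 174 31; 53 120 36; 56 30 30; 59 62 29; 62 99 21; 65 106 24; 68 91 27; 71 86 48; 74 187 152; 77 213 179; 80 213 179;
```

```bash
cat > fit.py <<'E'
from h import *
import itertools
C=np.array([.5026,-.3979]);hx=np.array([.9912,-.1323]);hy=np.array([.1323,.9912])
def W(x,y,z): q=C+hx*x+hy*y; return np.array([q[0],q[1],z])
ims=[capture(n) for n in("top","side")]
ms=[]
for c in ims:
    h=cv2.cvtColor(c["color"],cv2.COLOR_RGB2HSV).astype(int)
    m=((h[...,0]>=9)&(h[...,0]<=19)&(h[...,1]>150)&(h[...,2]>125)).astype(np.uint8)
    roi=np.zeros_like(m); pts=np.array([proj(c,W(x,y,z)) for x in(-.105,.105) for y in(-.06,.06) for z in(.02,.07)],np.int32)
    cv2.fillConvexPoly(roi,cv2.convexHull(pts),1); ms.append((m*roi,roi))
def score(th,E,x0,z0):
    r=np.radians(th);v=np.array([np.cos(r),np.sin(r)]);n=np.array([-np.sin(r),np.cos(r)]); t=[]
    for c,(m,roi) in zip(ims,ms):
        pts=[]
        for sx,a,b in itertools.product((-.09,.09),(0,.09),(.012,.024)):
            p=np.array([E,z0])+a*v+b*n; pts.append(proj(c,W(x0+sx,p[0],p[1])))
        q=np.zeros_like(m); cv2.fillConvexPoly(q,cv2.convexHull(np.array(pts)*16).astype(np.int32),1,shift=4); q=q*roi
        t.append((m&(1-q)).sum()*3+ (q&(1-m)).sum()*.5)   # gripper may hide some
    return sum(t),t
best=sorted((score(th,E/1e3,x/1e3,z/1e3),th,E,x,z) for th in range(-4,32,2) for E in range(-50,-20,2) for x in(-4,-2,0,2) for z in(10,14,18))[:6]
for b in best: print(b)
E
python3 fit.py
```

```text
Traceback (most recent call last):
  File "fit.py", line 21, in <module>
    best=sorted((score(th,E/1e3,x/1e3,z/1e3),th,E,x,z) for th in range(-4,32,2) for E in range(-50,-20,2) for x in(-4,-2,0,2) for z in(10,14,18))[:6]
         ~~~~~~^^^^^^^^^^^^^^^^^^^^^^^^^^^^^^^^^^^^^^^^^^^^^^^^^^^^^^^^^^^^^^^^^^^^^^^^^^^^^^^^^^^^^^^^^^^^^^^^^^^^^^^^^^^^^^^^^^^^^^^^^^^^^^^^^^
  File "fit.py", line 21, in <genexpr>
    best=sorted((score(th,E/1e3,x/1e3,z/1e3),th,E,x,z) for th in range(-4,32,2) for E in range(-50,-20,2) for x in(-4,-2,0,2) for z in(10,14,18))[:6]
                 ~~~~~^^^^^^^^^^^^^^^^^^^^^^
  File "fit.py", line 18, in score
    q=np.zeros_like(m); cv2.fillConvexPoly(q,cv2.convexHull(np.array(pts)*16).astype(np.int32),1,shift=4); q=q*roi
                                             ~~~~~~~~~~~~~~^^^^^^^^^^^^^^^^^^
cv2.error: OpenCV(4.12.0) /io/opencv/modules/imgproc/src/convhull.cpp:143: error: (-215:Assertion failed) total >= 0 && (depth == CV_32F || depth == CV_32S) in function 'convexHull'
```

```bash
sed -i 's/cv2.convexHull(np.array(pts)\*16).astype(np.int32)/cv2.convexHull((np.array(pts)*16).astype(np.int32))/' fit.py; time python3 fit.py
```

```text
((np.float64(1158.5), [np.float64(989.5), np.float64(169.0)]), 4, -38, 2, 10)
((np.float64(1174.0), [np.float64(990.0), np.float64(184.0)]), 2, -40, 0, 14)
((np.float64(1179.0), [np.float64(1006.5), np.float64(172.5)]), 6, -38, 2, 10)
((np.float64(1181.0), [np.float64(952.0), np.float64(229.0)]), 8, -36, 0, 10)
((np.float64(1184.0), [np.float64(1023.5), np.float64(160.5)]), 2, -42, 0, 14)
((np.float64(1188.0), [np.float64(1007.0), np.float64(181.0)]), 4, -40, 0, 14)
real	0m16.212s
user	0m8.:00s
sys	0m0.188s
```

The fit puts the stone at about 4–8°, resting on the left rim, with 6–8 mm still to slide. I'll withdraw, turn upright, shut the fingers, then push sideways through the notch.

In the tool's units: -0.07 m is -70, -0.045 m is -45, -40 degrees is -8.

Call:
{"method": "handwheel", "body": {
  "rows": [
    [0,2,-5,0,0,0,0.58],
    [0,2,-20,0,0,0,0.58],
    [0,2,-45,0,0,0,0.58],
    [0,2,-70,0,0,0,0.5],
    [0,2,-70,-1.6,0,0,0.3],
    [0,2,-70,-3.2,0,0,0.1],
    [0,2,-70,-4.8,0,0,0],
    [0,2,-70,-6.4,0,0,0],
    [0,2,-70,-8,0,0,0],
    [0,2,-70,-8,0,0,0],
    [0,2,-70,-8,0,0,0]
  ]
}}

```text
time_s: 33.2
position: [0.5138, -0.3231, 0.0847]
tcp_rot: [[-0.991, 0.136, 0.002], [0.136, 0.991, -0.002], [-0.002, -0.002, -1.0]]
force: [-0.3, 0.4, -1.1]
opening: 0.024
grasp_force: 0.0
```

```bash
python3 fit.py; python3 - <<'E'
from h import *
C=np.array([.5026,-.3979]);hx=np.array([.9912,-.1323]);hy=np.array([.1323,.9912])
s=bot.read_state(); d=s['position'][:2]-C; print(d@hx,d@hy,s['joint_positions'].round(1))
E
```

```text
((np.float64(1463.5), [np.float64(1377.0), np.float64(86.5)]), 0, -46, 0, 18)
((np.float64(1467.5), [np.float64(1373.5), np.float64(94.0)]), 2, -42, 2, 14)
((np.float64(1476.5), [np.float64(1375.5), np.float64(101.0)]), 0, -46, -2, 18)
((np.float64(1485.0), [np.float64(1364.0), np.float64(121.0)]), 2, -42, 0, 14)
((np.float64(1486.5), [np.float64(1378.5), np.float64(108.0)]), 2, -46, 0, 18)
((np.float64(1487.0), [np.float64(1379.0), np.float64(108.0)]), 2, -48, 0, 18)
-3.958241565047937e-05 0.07896402281503533 [-4.250e+01  3.910e+01  9.140e+01 -1.000e-01  4.950e+01 -1.247e+02]
```

Call:
{"method": "handwheel", "body": {
  "rows": [
    [0,5,30,0,0,0,0],
    [0,5,66.5,0,0,0,0],
    [0,5,66.5,0,0,0,0],
    [0,-2,66.5,0,0,0,0],
    [0,-6,66.5,0,0,0,0],
    [0,-10,66.5,0,0,0,0],
    [0,-13,66.5,0,0,0,0],
    [0,-16,66.5,0,0,0,0]
  ]
}}

```text
time_s: 34.1
position: [0.5119, -0.3366, 0.0185]
tcp_rot: [[-0.991, 0.133, 0.001], [0.133, 0.991, -0.001], [-0.001, -0.001, -1.0]]
force: [0.3, -0.1, 0.8]
opening: 0.008
grasp_force: 0.0
```

Call:
{"method": "handwheel", "body": {
  "rows": [
    [0,-2,0,0,0,0,0],
    [0,-4,0,0,0,0,0],
    [0,-6,0,0,0,0,0],
    [0,-6,0,0,0,0,0]
  ]
}}

```text
time_s: 34.5
position: [0.5101, -0.3406, 0.0169]
tcp_rot: [[-0.991, 0.132, -0.002], [0.132, 0.991, 0.002], [0.002, 0.002, -1.0]]
force: [0.7, 3.2, -1.8]
opening: 0.008
grasp_force: 1.5
```

Call:
{"method": "handwheel", "body": {
  "rows": [
    [0,-2,0,0,0,0,0],
    [0,-3,0,0,0,0,0],
    [0,-4,0,0,0,0,0],
    [0,-4,0,0,0,0,0]
  ]
}}

```text
time_s: 34.9
position: [0.5098, -0.3452, 0.0172]
tcp_rot: [[-0.991, 0.132, -0.001], [0.132, 0.991, 0.001], [0.001, 0.001, -1.0]]
force: [0.2, 4.8, -1.4]
opening: 0.007
grasp_force: 2.2
```

Call:
{"method": "handwheel", "body": {
  "rows": [
    [0,-2,0,0,0,0,0],
    [0,-3,0,0,0,0,0],
    [0,-4,0,0,0,0,0],
    [0,-4,0,0,0,0,0]
  ]
}}

```text
time_s: 35.3
position: [0.5106, -0.3486, 0.0175]
tcp_rot: [[-0.991, 0.133, 0.001], [0.133, 0.991, 0.001], [-0.001, 0.002, -1.0]]
force: [4.2, 6.8, -1.1]
opening: 0.003
grasp_force: 3.7
```

Call:
{"method": "handwheel", "body": {
  "rows": [
    [0,6,0,0,0,0,0],
    [0,12,-20,0,0,0,0],
    [0,12,-60,0,0,0,0],
    [0,12,-60,0,0,0,0]
  ]
}}

```text
time_s: 35.7
position: [0.515, -0.3422, 0.083]
tcp_rot: [[-0.991, 0.132, 0.01], [0.132, 0.991, -0.011], [-0.011, -0.01, -1.0]]
force: [0.6, -0.9, 0.5]
opening: 0.007
grasp_force: 0.0
```

```bash
python3 p.py
```

```text
0.004947051350720106 0.05681862757031349 [-4.390e+01  3.970e+01  9.000e+01 -1.000e-01  4.940e+01 -1.263e+02]
-0.07
-61 92 26; -58 119 28; -55 70 11; -52 14 13; -49 25 22; -46 80 13; -43 133 19; -40 94 92; -37 102 118; -34 105 119; -31 104 118; -28 105 118; -25 104 118; -22 107 120; -19 98 109; -16 41 38; -13 49 40; -10 46 38; -7 51 54; -4 55 65; -1 59 69; 2 69 77; 5 71 78; 8 67 77; 11 69 79; 14 67 78; 17 67 79; 20 72 85; 23 68 82; 26 70 81; 29 71 81; 32 70 81; 35 72 84; 38 70 82; 41 72 83; 44 73 84; 47 72 84; 50 71 82; 53 75 82; 56 73 82; 59 72 86; 62 71 84; 65 67 81; 68 71 82; 71 72 82; 74 71 79; 77 75 82; 80 73 84; 0.07
-61 97 111; -58 96 111; -55 101 116; -52 102 114; -49 102 116; -46 103 116; -43 104 118; -40 97 113; -37 102 114; -34 102 116; -31 104 116; -28 105 117; -25 102 115; -22 104 116; -19 103 117; -16 104 117; -13 102 116; -10 103 116; -7 103 113; -4 101 114; -1 101 117; 2 98 112; 5 97 109; 8 96 109; 11 95 106; 14 78 89; 17 63 71; 20 59 68; 23 55 67; 26 60 68; 29 55 63; 32 55 62; 35 49 57; 38 65 77; 41 88 101; 44 93 108; 47 93 106; 50 93 107; 53 93 106; 56 93 108; 59 94 108; 62 93 106; 65 47 54; 68 48 57; 71 84 76; 74 189 168; 77 216 194; 80 216 195;
```

In the tool's units: -0.037 m is -37, 0.034 m is 34.

Call:
{"method": "handwheel", "body": {
  "rows": [
    [3,-37,0,0,0,0,0],
    [3,-37,20,0,0,0,0],
    [3,-37,30,0,0,0,0],
    [3,-37,34,0,0,0,0],
    [3,-37,38,0,0,0,0],
    [3,-37,42,0,0,0,0],
    [3,-37,45,0,0,0,0],
    [3,-37,45,0,0,0,0]
  ]
}}

```text
time_s: 36.55
position: [0.5037, -0.3737, 0.0344]
tcp_rot: [[-0.991, 0.131, 0.0], [0.131, 0.991, -0.0], [-0.0, -0.0, -1.0]]
force: [-2.4, 1.6, 9.2]
opening: 0.006
grasp_force: 4.7
```

In the tool's units: 0.001 m is 1, 0.003 m is 3.

Call:
{"method": "handwheel", "body": {
  "rows": [
    [0,0,1,0,0,0,0],
    [0,0,2,0,0,0,0],
    [0,0,3,0,0,0,0],
    [0,0,3,0,0,0,0]
  ]
}}

```text
time_s: 36.95
position: [0.5037, -0.3737, 0.0343]
tcp_rot: [[-0.991, 0.131, 0.0], [0.131, 0.991, -0.001], [-0.001, -0.001, -1.0]]
force: [-5.9, 4.7, 25.0]
opening: 0.004
grasp_force: 12.6
```

Call:
{"method": "handwheel", "body": {
  "rows": [
    [0,0,1,0,0,0,0],
    [0,0,2,0,0,0,0],
    [0,0,3,0,0,0,0],
    [0,0,3,0,0,0,0]
  ]
}}

```text
time_s: 37.35
position: [0.5037, -0.3737, 0.0342]
tcp_rot: [[-0.991, 0.131, 0.001], [0.131, 0.991, -0.002], [-0.001, -0.001, -1.0]]
force: [-8.7, 8.1, 40.4]
opening: -0.002
grasp_force: 20.5
```

Seated firmly on the left side (z = 0.0342 m at up to 40 N). Next I'll press the right side and the two ends.

Call:
{"method": "handwheel", "body": {
  "rows": [
    [0,0,-12,0,0,0,0],
    [0,0,-22,0,0,0,0],
    [0,-50,-22,0,0,0,0],
    [0,-50,-12,0,0,0,0],
    [0,-50,-8,0,0,0,0],
    [0,-50,-5,0,0,0,0],
    [0,-50,-3,0,0,0,0],
    [0,-50,-2,0,0,0,0],
    [0,-50,-2,0,0,0,0]
  ]
}}

```text
time_s: 38.25
position: [0.4967, -0.4252, 0.0343]
tcp_rot: [[-0.991, 0.13, -0.0], [0.13, 0.991, -0.005], [-0.0, -0.005, -1.0]]
force: [-8.7, 0.7, 30.7]
opening: 0.003
grasp_force: 15.3
```

Call:
{"method": "handwheel", "body": {
  "rows": [
    [0,0,-12,0,0,0,0],
    [0,0,-22,0,0,0,0],
    [30,25,-22,0,0,0,0],
    [65,25,-22,0,0,0,0],
    [65,25,-10,0,0,0,0],
    [65,25,-5,0,0,0,0],
    [65,25,-2,0,0,0,0],
    [65,25,0,0,0,0,0],
    [65,25,0,0,0,0,0]
  ]
}}

```text
time_s: 39.15
position: [0.434, -0.3881, 0.0342]
tcp_rot: [[-0.991, 0.13, -0.005], [0.13, 0.991, 0.004], [0.006, 0.003, -1.0]]
force: [-13.9, 9.1, 48.1]
opening: 0.007
grasp_force: 24.0
```

Call:
{"method": "handwheel", "body": {
  "rows": [
    [0,0,-12,0,0,0,0],
    [0,0,-22,0,0,0,0],
    [-40,0,-22,0,0,0,0],
    [-90,0,-22,0,0,0,0],
    [-130,0,-22,0,0,0,0],
    [-130,0,-10,0,0,0,0],
    [-130,0,-5,0,0,0,0],
    [-130,0,-2,0,0,0,0],
    [-130,0,0,0,0,0,0],
    [-130,0,0,0,0,0,0]
  ]
}}

```text
time_s: 40.15
position: [0.5681, -0.4077, 0.0343]
tcp_rot: [[-0.991, 0.133, 0.008], [0.133, 0.991, -0.002], [-0.008, -0.001, -1.0]]
force: [3.0, 7.0, 25.4]
opening: 0.002
grasp_force: 13.0
```

All four points read z ≈ 0.0343 m, so the stone is flat and fully home (pocket floor 10 mm + 24 mm). I'll retract and hand in.

Call:
{"method": "handwheel", "body": {
  "rows": [
    [0,0,-10,0,0,0,0],
    [0,0,-30,0,0,0,0],
    [0,0,-70,0,0,0,0],
    [0,0,-110,0,0,0,0],
    [0,0,-150,0,0,0,0],
    [0,0,-150,0,0,0,0],
    [0,0,-150,0,0,0,0],
    [0,0,-150,0,0,0,0]
  ]
}}

```text
time_s: 40.95
position: [0.5628, -0.4062, 0.1759]
tcp_rot: [[-0.991, 0.133, -0.004], [0.133, 0.991, 0.004], [0.004, 0.003, -1.0]]
force: [0.0, 0.4, -0.4]
opening: 0.001
grasp_force: 0.0
```

```bash
python3 -c "
from rig import bot
print(bot.hand_in())"
```

```text
the job is handed in; nothing more can be done
None
```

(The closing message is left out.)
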